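# Hold a filter cartridge turned in a spring-return purge dock

### The job

Take the green filter cartridge out of the white tray, push it down into the purge dock with its lugs in the notches, and turn it clockwise (seen from above) about a quarter turn to the stop. The dock springs back and shuts off the purge if it is let go, so finish while still gripping the cartridge, pushed in and turned to the stop. Leave the blue cartridge and the other things on the bench where they are.

Things in the scene. Friction and masses are not known exactly. Their poses are not given: they have to be found in the camera images.
- green_cartridge_center (a point): GREEN filter cartridge, 82 mm tall, 0.1 to 0.17 kg, upright in the tray. Top: green grip bar from 49 to 82 mm above the foot, 44 mm long along x, 16 mm thick along y. Under it a white body, 46 mm in diameter, 18 to 50 mm up, with a coloured band. This point: on the axis, 41 mm above the foot's underside; z up; alike after a half turn about z
- green_cartridge: the same green cartridge, origin at the centre of the foot's underside, same axes. Below the body come a round stem 36 mm in diameter (7 to 18 mm up); two bayonet lugs on +x and -x, in line with the grip bar, 1 to 7 mm up, 9 mm wide, ends 25 mm from the axis; a slot in the foot along y, 12 mm wide, 7 mm deep
- blue_cartridge_center (a point): bystander, BLUE filter cartridge, 82 mm tall, 0.1 to 0.17 kg, upright in the tray. Top: blue grip bar from 49 to 82 mm above the foot, 44 mm long along x, 16 mm thick along y. Under it a white body, 46 mm in diameter, 18 to 50 mm up, with a coloured band. This point: on the axis, 41 mm above the foot's underside; z up; alike after a half turn about z
- tray: white open tray fixed on the bench, 200x100 mm (long side along its x), 22 mm high, floor 4 mm thick; origin at the centre of its underside. The two cartridges stand in it, about 100 mm apart along its length, either one nearer the robot
- dock_mouth (a point): centre of the mouth (top) of the purge dock, 49 mm above the bench. Green lip, 5 mm thick, 41 mm bore, with two lug notches on +x and -x (white marks on the rim), 14 mm wide, reaching 27 mm from the axis. z up; alike after a half turn. A cartridge let down with its lugs in the notches first rests with its foot 5.5 mm below the mouth
- dock: the purge dock: grey round socket, 68 mm in diameter, on a 90x90x8 mm aluminium plate fixed on the bench, brass ports on +y and -y; origin at the centre of its underside. Inside, a sprung steel plunger with a brass key (24x8x6 mm, along y at rest) that enters the slot in the cartridge's foot
- dock_push (a joint): how far the dock's plunger is pushed down, m: 0 at rest, 0.009 at the bottom stop (cartridge body then 3.5 mm above the rim); from 0.0065 on, the lugs are under the lip and the cartridge can be turned. A spring pushes back, 3.3 N at first, 6 N at the bottom
- dock_turn (a joint): how far the dock's key is turned CLOCKWISE seen from above, rad: 0 at rest, 1.25 at its stop. The key has about 0.23 rad of play each way in the slot, so the cartridge turns about 1.5 rad (1.35 to 1.6) in all to bring it to the stop. A spring turns it back, 0.08 N m at first, 0.17 N m at the stop
- ferrule_box: bystander: small white and red carton, 46x62x24 mm; origin at the centre of its underside
- flow_meter: bystander: yellow hand-held meter lying flat, 136x62x29 mm; origin at the centre of its underside
- timer: bystander: white standing timer, 20x62x58 mm; origin at the centre of its underside
- marker: bystander: white marker with a black cap, lying, 128 mm long; origin at the centre of its underside
- tape_roll: bystander: green roll of tape lying flat, 69 mm across; origin at the centre of its underside
Not all that is in view belongs to the job. What is shaped like the green_cartridge but brown or purple is not meant.

How it is judged:
On the way:
1. the green cartridge is pushed down in the dock (value of joint dock_push above 0.005 m and horizontal distance between green_cartridge_center and dock_mouth below 0.006 m and z of green_cartridge_center in the frame of dock_mouth below 0.0315 m).
At the end, for the whole second after the job is handed in: the green cartridge is upright in the dock (within 6 mm of its axis, 0.12 rad), pushed in at least 5 mm, the key turned at least 1.05 rad and at rest, the cartridge turned at least 1 rad from the notches, and the fingers still grip it with over 2 N (all of step 1 and value of joint dock_turn above 1.05 rad and angle between green_cartridge_center's own z axis and vertical below 0.12 rad and angle between the x axis of green_cartridge_center and the x axis of dock_mouth, either way round above 1 rad and velocity of joint dock_turn between -0.1 and 0.1 rad/s and contact force between the fingers and green_cartridge above 2 N); the arm keeps its last pose, push and grip.
It fails at once if the blue cartridge is moved or tipped (distance of blue_cartridge_center from where it was at the start of the episode above 0.025 m or angle between blue_cartridge_center's own z axis and vertical above 0.5 rad).
It fails at once if one of the other loose things is pushed out of place (distance of any of ferrule_box, flow_meter, timer, marker, tape_roll from where it was at the start of the episode above 0.03 m).
It also fails if it takes over 40 s, if anything falls off the work surface, if the arm or the gripper's body presses on something with over 40 N, if the wrist force passes 120 N, or if a joint passes its speed limit or range.

### The arm

A 7-joint arm with a two-finger parallel gripper is mounted at the origin on a cart in front of the work surface, level with it; the furniture and walls round the work are solid. World frame = base frame: x ahead of the robot, y to its left, z up, the work surface at z = 0. Lengths are in m, angles in rad, forces in N, time in s.
With the tool pointing down it reaches from about 0.4 to 0.85 m from the base axis. Payload 10.4 kg.
Tool frame: the origin (TCP) lies midway between the tips of the shut fingers; the grasp point (between the pads) lies 19 mm behind it; z points along the fingers, y is the line along which they close (so a half turn about z gives the same grasp; the last joint's range is limited). The gripper opens to 87 mm and grips with 3 to 60 N. Pads are 19 mm wide; open, the fingers measure 117 mm over their backs; the gripper's body (75 mm by 190 mm) begins 51 mm behind the grasp point.
Start: joints at [-1.257, 0.332, -0.065, 1.46, 0.022, 1.35, -0.088], TCP at [0.207, 0.59, 0.223] pointing down, gripper open.
Joint ranges: [-2.6, 2.6], [-0.5, 2.12], [-1.47, 1.34], [0.16, 2.42], [-1.27, 4.41], [0.06, 2.06], [-2.6, 2.6]. Speed limits (rad/s): [2.22, 2.22, 2.79, 2.79, 3.14, 3.14, 3.14].

### API

Orientations are given as a unit quaternion [x, y, z, w].
In Python, from bench import sensors, eyes, order gives the robot as it stands.
- The arm moves only by the tool arm_command, never from a script. Its argument "steps" is a list of rows, each an object with "rot": the turn, a rotation vector about the world's x, y, z in degrees, a list of three; "slide": the shift along the world's x, y, z in m, a list of three; "grip": the opening, from 0 (shut) to 1 (fully open). A call has exactly 8 rows; each row shifts and turns the commanded pose from where the row before left it; what a row does not reach is not made up. A row lasts 1/8 s, in which the tool goes at most 62.5 mm and 10.7 degrees, less where a joint would pass 70% of its speed; a pose out of reach is approached as far as the arm can. A call with a gripper value outside its range is refused whole. The fingers move at their own pace and stop on an object; "newtons" is the grip in N (left out, the last holds). Time passes only in rows, so rows that do not move let the fingers close, or fill a call up. It gives the time, the measured TCP pose, the force, the opening and the grip force at its end, in the units of the state.
- sensors.read_state(): the state, without advancing time (a new reading comes with each control period).
- eyes.camera(name): name is "scene" or "top"; returns a dict with "pixels" (384x512x3 uint8, red, green, blue), "intrinsics" (3x3 intrinsics, pixels), "pose" (4x4, takes a point from camera to world coordinates). Camera axes: x right, y down, z forward; pixel columns grow to the right and rows downward; lengths in m; the calibration is good to about 2 mm. A picture is of the moment at which its call begins. There is no depth.
- order.close_job(): hands the job in; it is judged then, once.
Trained networks look in a picture, given as the dict that the camera call returned (one of the last four; its "shot" number tells which), for a name from the list of things; names that differ only in an ending like _2 or _b are one class to them, and where a whole thing is asked for, a point or a joint stands for the part that bears it (a point fixed in the world has none). Each returns a list of dicts, best first, with "conf" (0 to 1); they miss things now and then, are a little off and sometimes report something else, mostly with a low value. They report only what shows in the picture. A call takes as long as a camera call. They do not tell look-alikes from the thing itself.
- eyes.look_for(name, picture): "bbox" ([left, top, right, bottom] in pixels, round what is visible of it).
The state is a dict: "time": time; "joint_positions": joint angles; "joint_vel": joint speeds; "joint_torque": joint torques, N m; "ee_pos": TCP position; "eef_rot": TCP orientation; "ft_force": force on the tool from outside, world axes, zero at the start; "torque": the same for the moment, N m; "width": finger opening in m; "grip_force": force on a finger pad.
Only numpy, scipy, OpenCV 4.12 (cv2) and the standard library are available. Lean on these libraries where they do the work, as an engineer would, in place of code of your own. Each camera call takes 0.05 s, during which the arm holds its last target. There are 200 camera calls.

## Working session

There is one attempt and no reset: what is moved stays moved. The work goes in short steps, Python scripts to look and compute and a tool call to move; the robot and the scene stay as the last step left them, time stands still between calls to the robot, and variables do not carry over. Pictures are saved under pics/ and viewed, at most 10 in all, crops included, and the job is handed in when it is done.

Besides the shell and the picture viewer there is one more tool, called after "Call:" by a JSON object that holds its "fn" and its "kwargs". arm_command: Moves the arm, as the interface text tells. Its arguments: {"type":"object","properties":{"steps":{"type":"array","items":{"type":"object","properties":{"rot":{"type":"array","items":{"type":"number"}},"slide":{"type":"array","items":{"type":"number"}},"grip":{"type":"number"}}}},"newtons":{"type":"number"}},"required":["steps"]}

```bash
mkdir -p pics && cat > h.py <<'E'
import numpy as np, cv2, pickle
from bench import sensors, eyes, order
def shoot(n,name):
    d=eyes.camera(name); cv2.imwrite(f'pics/{n}.png',cv2.cvtColor(d['pixels'],cv2.COLOR_RGB2BGR)); pickle.dump({k:d[k] for k in('pixels','intrinsics','pose')},open(f'{n}_{name}.pkl','wb')); return d
def ray(d,u,v,z):
    K=np.array(d['intrinsics']);T=np.array(d['pose'])
    r=T[:3,:3]@np.linalg.solve(K,[u,v,1]);o=T[:3,3]
    return o+r*(z-o[2])/r[2]
def proj(d,p):
    K=np.array(d['intrinsics']);T=np.array(d['pose'])
    q=K@(T[:3,:3].T@(np.array(p)-T[:3,3]));return q[:2]/q[2]
E
python3 - <<'E'
from h import *
np.set_printoptions(precision=3,suppress=True)
a=shoot('top0','top');b=shoot('scene0','scene')
for d in(a,b):
    print(np.array(d['intrinsics'])[0],np.array(d['pose']))
    for n in['green_cartridge_center','blue_cartridge_center','dock','tray','ferrule_box','flow_meter','timer','marker','tape_roll']:
        print(n,[(np.round(r['bbox']).tolist(),round(r['conf'],2)) for r in eyes.look_for(n,d)][:4])
print(sensors.read_state())
cv2.imwrite('pics/both.png',cv2.resize(np.vstack([cv2.imread('pics/top0.png'),cv2.imread('pics/scene0.png')]),None,fx=.78,fy=.78))
E
```

```text
[373.476   0.    254.286] [[ 0.023 -0.981  0.195  0.444]
 [-1.    -0.024 -0.004 -0.086]
 [ 0.009 -0.195 -0.981  0.923]
 [ 0.     0.     0.     1.   ]]
green_cartridge_center [([258.0, 239.0, 278.0, 257.0], 0.82), ([311.0, 184.0, 326.0, 208.0], 0.67), ([251.0, 200.0, 267.0, 222.0], 0.65)]
blue_cartridge_center [([305.0, 230.0, 322.0, 251.0], 0.88), ([187.0, 145.0, 214.0, 170.0], 0.47)]
dock [([183.0, 186.0, 227.0, 231.0], 0.57), ([196.0, 195.0, 213.0, 214.0], 0.29)]
tray [([291.0, 180.0, 334.0, 260.0], 0.68)]
ferrule_box [([186.0, 146.0, 215.0, 168.0], 0.55)]
flow_meter [([233.0, 135.0, 260.0, 184.0], 0.83)]
timer [([288.0, 147.0, 315.0, 163.0], 0.64)]
marker [([140.0, 170.0, 188.0, 180.0], 0.85)]
tape_roll [([316.0, 149.0, 339.0, 170.0], 0.91), ([308.0, 183.0, 325.0, 211.0], 0.25)]
[374.823   0.    257.308] [[-0.78  -0.521  0.348  0.312]
 [-0.626  0.662 -0.412  0.29 ]
 [-0.016 -0.538 -0.843  0.779]
 [ 0.     0.     0.     1.   ]]
green_cartridge_center [([269.0, 178.0, 288.0, 205.0], 0.91), ([291.0, 131.0, 311.0, 156.0], 0.64), ([308.0, 188.0, 329.0, 218.0], 0.61)]
blue_cartridge_cen
[... 241 characters left out ...]
162.0, 249.0, 195.0], 0.9), ([266.0, 113.0, 287.0, 136.0], 0.56), ([321.0, 155.0, 346.0, 190.0], 0.43)]
timer [([250.0, 123.0, 267.0, 154.0], 0.52)]
marker []
tape_roll [([267.0, 117.0, 288.0, 138.0], 0.71)]
{'time': 1.0, 'joint_positions': array([-1.257,  0.332, -0.065,  1.46 ,  0.022,  1.35 , -0.089]), 'joint_vel': array([ 0.   ,  0.002,  0.001, -0.001, -0.   , -0.001, -0.001]), 'joint_torque': array([  0.   , -62.304,   0.025, -39.013,  -0.061,   0.031,   0.   ]), 'ee_pos': array([0.207, 0.59 , 0.223]), 'eef_rot': array([ 0.168,  0.986,  0.   , -0.   ]), 'ft_force': array([ 0.11 , -0.205,  0.152]), 'torque': array([ 0.029,  0.01 , -0.031]), 'grip_force': 0.0, 'width': 0.08692314150032988}
```

View pics/both.png

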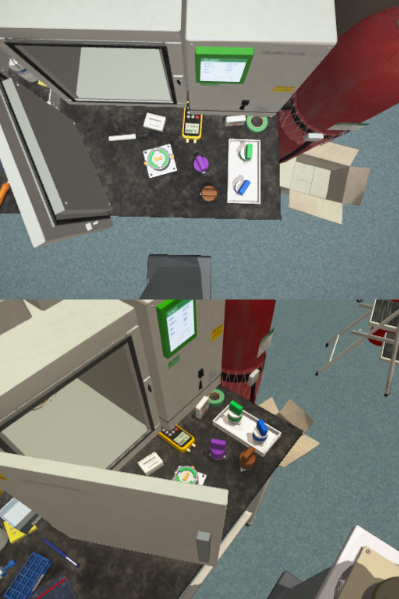

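The picture shows the green cartridge in the far end of the tray (top px ~318,196) with the blue one at the near end (~312,240). The brown one (268,248) and purple one (259,211) are decoys standing on the bench. The tape roll (327,160) is also green. The dock is at about (205,207), and a cabinet door stands open at the left. I'll check my choice in a close crop.

```bash
python3 - <<'E'
from h import *
np.set_printoptions(precision=3,suppress=True)
t=cv2.imread('pics/top0.png');s=cv2.imread('pics/scene0.png')
a=cv2.resize(t[170:266,175:340],None,fx=4.8,fy=4.8,interpolation=cv2.INTER_CUBIC)
cv2.imwrite('pics/crop1.png',a)
b=cv2.resize(s[110:260,170:370],None,fx=4,fy=4,interpolation=cv2.INTER_CUBIC)
cv2.imwrite('pics/crop2.png',b)
d=pickle.load(open('top0_top.pkl','rb'))
print(proj(d,[.207,.59,.223]))
# coarse positions
for n,u,v,z in [('green',318,190,.086),('blue',312,240,.086),('dock',205,205,.049),('purple',259,208,.08),('brown',268,247,.08),('doorA',48,100,.0),('doorC',138,270,.0),('doorD',130,230,.2)]: print(n,ray(d,u,v,z))
E
```

```text
[-148.372  398.08 ]
green [ 0.617 -0.235  0.086]
blue [ 0.503 -0.221  0.086]
dock [0.582 0.026 0.049]
purple [ 0.573 -0.101  0.08 ]
brown [ 0.486 -0.123  0.08 ]
doorA [0.859 0.459 0.   ]
doorC [0.427 0.186 0.   ]
doorD [0.506 0.149 0.2  ]
```

View pics/crop1.png

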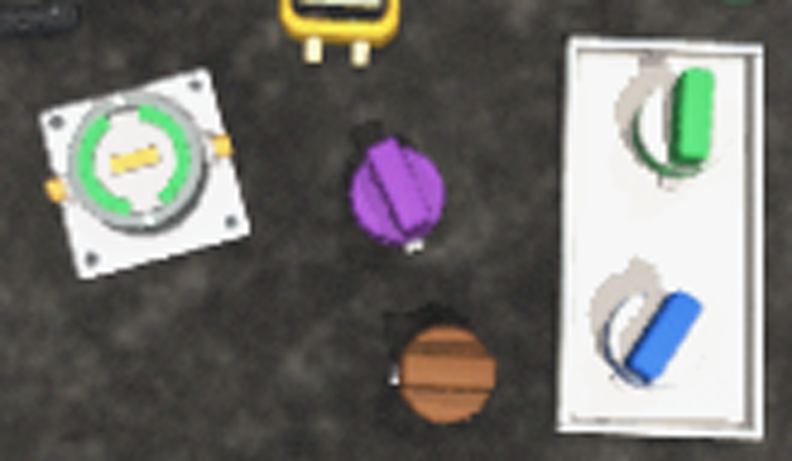

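View pics/crop2.png

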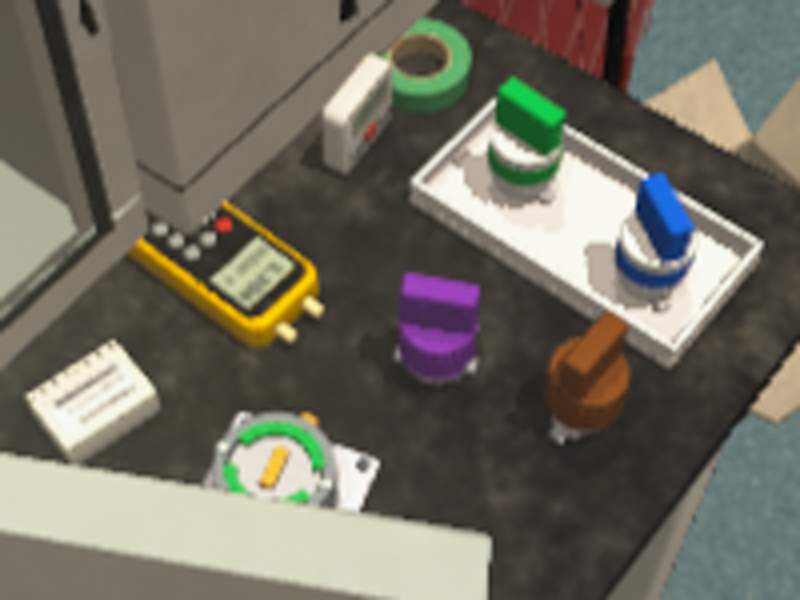

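The crops confirm it. The green cartridge stands at the far end of the tray, and the purple and brown ones stand on the bare bench. The dock notches run roughly along image vertical, tilted about 12–14°. The door lies between the arm's start and the work, so I'll measure it, the bar and the dock.

```bash
python3 - <<'E'
from h import *
np.set_printoptions(precision=3,suppress=True)
t=cv2.imread('pics/top0.png');s=cv2.imread('pics/scene0.png')
a=cv2.resize(t[40:330,0:200],(400,580));b=cv2.resize(s[100:390,100:300],(400,580))
cv2.imwrite('pics/door.png',np.hstack([a,b]))
d=pickle.load(open('top0_top.pkl','rb'));sc=pickle.load(open('scene0_scene.pkl','rb'))
def blob(d,box,lo,hi):
    l,tp,r,bt=box;im=cv2.resize(d['pixels'][tp:bt,l:r],None,fx=8,fy=8,interpolation=cv2.INTER_CUBIC)
    h=cv2.cvtColor(im,cv2.COLOR_RGB2HSV);m=cv2.inRange(h,lo,hi)
    c=max(cv2.findContours(m,0,1)[0],key=cv2.contourArea);return (c[:,0,:]+.5)/8-.5+[l,tp]
# green bar top face (bright) in the top view, in world at z=.086
for vmin in(150,190,210):
    for nm,D,box in(('top',d,(300,178,335,215)),('scene',sc,(285,122,318,160))):
        c=blob(D,box,(45,100,vmin),(80,255,255))
        w=np.array([ray(D,u,v,.086)[:2] for u,v in c])
        r=cv2.minAreaRect((w*1000).astype(np.float32));print('green',nm,vmin,r)
# dock lip
for nm,D,box in(('top',d,(175,178,235,235)),('scene',sc,(215,205,270,240))):
    l,tp,r,bt=box;im=cv2.resize(D['pixels'][tp:bt,l:r],None,fx=8,fy=8,interpolation=cv2.INTER_CUBIC)
    m=cv2.inRange(cv2.cvtColor(im,cv2.COLOR_RGB2HSV),(45,100,80),(80,255,255))
    cs=[c for c in cv2.findContours(m,0,1)[0] if cv2.contourArea(c)>600]
    P=np.vstack(cs)[:,0,:];P=(P+.5)/8-.5+[l,tp]
    w=np.array([ray(D,u,v,.049)[:2] for u,v in P])*1000
    hull=cv2.convexHull(w.astype(np.float32));print('lip',nm,len(cs),cv2.fitEllipse(hull),[ (w2:=np.array([ray(D,*((p+.5)/8-.5+[l,tp]),.049)[:2]*1000 for p in c[:,0,:]])).mean(0) for c in cs], cv2.minEnclosingCircle(w.astype(np.float32)))
    m=cv2.inRange(cv2.cvtColor(im,cv2.COLOR_RGB2HSV),(12,120,120),(30,255,255))
    for c in cv2.findContours(m,0,1)[0]:
        if cv2.contourArea(c)>300:
            w=np.array([ray(D,*((p+.5)/8-.5+[l,tp]),.034)[:2]*1000 for p in c[:,0,:]]); print('brass',nm,cv2.minAreaRect(w.astype(np.float32)))
E
```

```text
green top 150 ((609.7105712890625, -238.44091796875), (15.094544410705566, 43.55744934082031), 87.43585968017578)
green scene 150 ((608.5789794921875, -237.11265563964844), (14.943839073181152, 42.39223098754883), 85.77450561523438)
green top 190 ((610.0800170898438, -239.0106964111328), (13.246919631958008, 42.738529205322266), 85.74490356445312)
green scene 190 ((608.6449584960938, -237.33731079101562), (11.18423080444336, 39.59343338012695), 85.74320983886719)
green top 210 ((610.3583374023438, -239.3383331298828), (12.63477611541748, 42.134796142578125), 85.74490356445312)
green scene 210 ((625.8167724609375, -238.90399169921875), (6.797727108001709, 2.364326238632202), 89.3017578125)
lip top 2 ((587.192626953125, 32.651451110839844), (54.30855178833008, 54.655364990234375), 18.481639862060547) [array([582.001,  50.   ]), array([592.659,  15.145])] ((587.2493286132812, 32.63048553466797), 27.543310165405273)
brass top ((573.0322265625, 73.72569274902344), (11.561461448669434, 7.650140762329102), 24.581188201904297)
brass top ((589.5675659179688, 34.71296691894531), (6.329545497894287, 21.566862106323242), 16.156478881835938)
brass top ((597.8944091796875, -10.209609985351562), (10.3561429977417, 7.591591835021973), 14.988645553588867)
lip scene 2 ((587.562255859375, 32.40046310424805), (50.365020751953125, 54.73330307006836), 139.0335235595703) [array([598.335,  53.447]), array([591.232,  17.197])] ((586.85498046875, 32.81717300415039), 27.513164520263672)
brass scene ((590.7960205078125, 29.040996551513672), (8.33781623840332, 25.92396354675293), 18.041744232177734)
brass scene ((595.0123901367188, -7.941980361938477), (12.163996696472168, 4.615734577178955), 3.3613386154174805)
```

View pics/door.png

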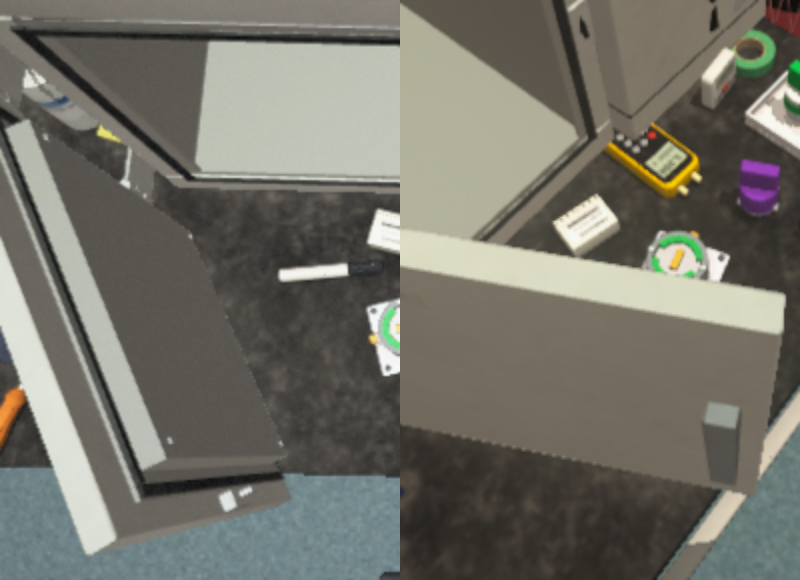

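```bash
python3 - <<'E'
from h import *
np.set_printoptions(precision=3,suppress=True)
d=pickle.load(open('top0_top.pkl','rb'));s=pickle.load(open('scene0_scene.pkl','rb'))
def P(D): T=np.linalg.inv(D['pose']);return np.array(D['intrinsics'])@T[:3]
for n,a,b in[('topouter',(42.5,316),(289,265)),('topouter-alt',(42.5,316),(291.5,247.5)),('topinner',(57.5,310),(291.5,247.5)),('bottom',(144,288.5),(277.5,346))]:
    X=cv2.triangulatePoints(P(d),P(s),np.array(a,float),np.array(b,float))[:,0];X=X[:3]/X[3];print(n,X,proj(d,X)-a,proj(s,X)-b)
for z in(0,.02,.04,.06): print(z,ray(d,144,288.5,z),ray(d,140,262,z))
for n,u,v,z in [('cab bottom',300,138,0.03),('cab left',100,132,.0)]: print(n,ray(d,u,v,z))
E
```

```text
topouter [0.376 0.171 0.436] [0.268 0.774] [-1.003 -0.305]
topouter-alt [0.38  0.162 0.454] [-0.068 -0.192] [0.247 0.074]
topinner [0.384 0.154 0.435] [0.042 0.12 ] [-0.153 -0.046]
bottom [ 0.38   0.168 -0.006] [0.583 1.832] [-2.231 -0.7  ]
0 [0.384 0.168 0.   ] [0.446 0.183 0.   ]
0.02 [0.386 0.163 0.02 ] [0.446 0.177 0.02 ]
0.04 [0.387 0.157 0.04 ] [0.446 0.171 0.04 ]
0.06 [0.388 0.152 0.06 ] [0.446 0.166 0.06 ]
cab bottom [ 0.761 -0.201  0.03 ]
cab left [0.774 0.313 0.   ]
```

The door's near end is at about (0.38, 0.16) and it is 0.44 m high, so I'll lift over it first.

Call:
{"fn": "arm_command", "kwargs": {"steps": [{"slide": [0,0,0.06]},{"slide": [0,0,0.06]},{"slide": [0,0,0.06]},{"slide": [0,0,0.06]},{"slide": [0,0,0.06]},{"rot": [0,0,5.3],"slide": [0.02,-0.01,0.02]},{"rot": [0,0,5.3],"slide": [0.04,-0.025,0]},{"rot": [0,0,5.2],"slide": [0.04,-0.025,0]}]}}

```text
schema error: expected keys rot, slide, grip
```

Call:
{"fn": "arm_command", "kwargs": {"steps": [{"slide": [0,0,0.06],"rot": [0,0,0],"grip": 1},{"slide": [0,0,0.06],"rot": [0,0,0],"grip": 1},{"slide": [0,0,0.06],"rot": [0,0,0],"grip": 1},{"slide": [0,0,0.06],"rot": [0,0,0],"grip": 1},{"slide": [0,0,0.06],"rot": [0,0,0],"grip": 1},{"rot": [0,0,5.3],"slide": [0.02,-0.01,0.02],"grip": 1},{"rot": [0,0,5.3],"slide": [0.04,-0.025,0],"grip": 1},{"rot": [0,0,5.2],"slide": [0.04,-0.025,0],"grip": 1}]}}

```text
time: 2.0
ee_pos: [0.3074, 0.5295, 0.5426]
eef_rot: [0.029, 1.0, 0.0, 0.0]
ft_force: [0.3, 0.7, 0.1]
width: 0.0871
grip_force: 0.0
```

Call:
{"fn": "arm_command", "kwargs": {"steps": [{"slide": [0.05,-0.035,0],"rot": [0,0,0],"grip": 1},{"slide": [0.05,-0.035,0],"rot": [0,0,0],"grip": 1},{"slide": [0.05,-0.035,0],"rot": [0,0,0],"grip": 1},{"slide": [0.035,-0.05,0],"rot": [0,0,0],"grip": 1},{"slide": [0.035,-0.05,0],"rot": [0,0,0],"grip": 1},{"slide": [0.02,-0.058,0],"rot": [0,0,0],"grip": 1},{"slide": [0.02,-0.058,0],"rot": [0,0,0],"grip": 1},{"slide": [0.02,-0.058,0],"rot": [0,0,0],"grip": 1}]}}

```text
time: 3.0
ee_pos: [0.5868, 0.149, 0.5428]
eef_rot: [0.03, 1.0, 0.0, 0.0]
ft_force: [-0.1, -0.1, -0.3]
width: 0.0869
grip_force: 0.0
```

Call:
{"fn": "arm_command", "kwargs": {"steps": [{"slide": [0.003,-0.055,0],"rot": [0,0,0],"grip": 1},{"slide": [0.003,-0.055,0],"rot": [0,0,0],"grip": 1},{"slide": [0.003,-0.055,-0.025],"rot": [0,0,0],"grip": 1},{"slide": [0.003,-0.055,-0.025],"rot": [0,0,0],"grip": 1},{"slide": [0.003,-0.055,-0.025],"rot": [0,0,0],"grip": 1},{"slide": [0.004,-0.055,-0.025],"rot": [0,0,0],"grip": 1},{"slide": [0.004,-0.057,-0.025],"rot": [0,0,0],"grip": 1},{"slide": [0,0,-0.06],"rot": [0,0,0],"grip": 1}]}}

```text
time: 4.0
ee_pos: [0.6088, -0.2426, 0.3581]
eef_rot: [0.034, 0.999, -0.002, 0.002]
ft_force: [0.9, -0.1, -0.5]
width: 0.0868
grip_force: 0.0
```

```bash
python3 - <<'E'
from h import *
np.set_printoptions(precision=4,suppress=True)
r=sensors.read_state();print(r['ee_pos'],r['joint_positions'],r['time'])
E
```

```text
[ 0.6088 -0.2426  0.3581] [ 0.0604  0.3816  0.3664  1.1458 -0.1315  1.6323  1.8956] 4.0
```

Call:
{"fn": "arm_command", "kwargs": {"steps": [{"slide": [0.001,0.004,-0.05],"rot": [0,0,0],"grip": 1},{"slide": [0,0,-0.06],"rot": [0,0,0],"grip": 1},{"slide": [0,0,-0.06],"rot": [0,0,0],"grip": 1},{"slide": [0,0,-0.06],"rot": [0,0,0],"grip": 1},{"slide": [0,0,-0.04],"rot": [0,0,0],"grip": 1},{"slide": [0,0,-0.02],"rot": [0,0,0],"grip": 1},{"slide": [0,0,-0.008],"rot": [0,0,0],"grip": 1},{"slide": [0,0,0],"rot": [0,0,0],"grip": 1}]}}

```text
time: 5.0
ee_pos: [0.6112, -0.2323, 0.0606]
eef_rot: [0.031, 1.0, -0.0, 0.001]
ft_force: [-1.0, -0.2, 1.0]
width: 0.0867
grip_force: 0.0
```

```bash
python3 - <<'E'
from h import *
np.set_printoptions(precision=4,suppress=True)
a=shoot('g1t','top');b=shoot('g1s','scene')
cv2.imwrite('pics/g1.png',np.hstack([cv2.resize(a['pixels'][150:270,270:350],(400,600),interpolation=2),cv2.resize(b['pixels'][100:220,270:350],(400,600),interpolation=2)])[:,:,::-1])
r=sensors.read_state();print(r['ee_pos'],r['eef_rot'],r['joint_positions'],r['time'])
E
```

```text
[ 0.6115 -0.2325  0.0613] [ 0.0305  0.9995 -0.0003  0.0012] [ 0.0619  0.5313  0.3102  1.5684 -0.1778  1.0672  1.9273] 5.1
```

View pics/g1.png

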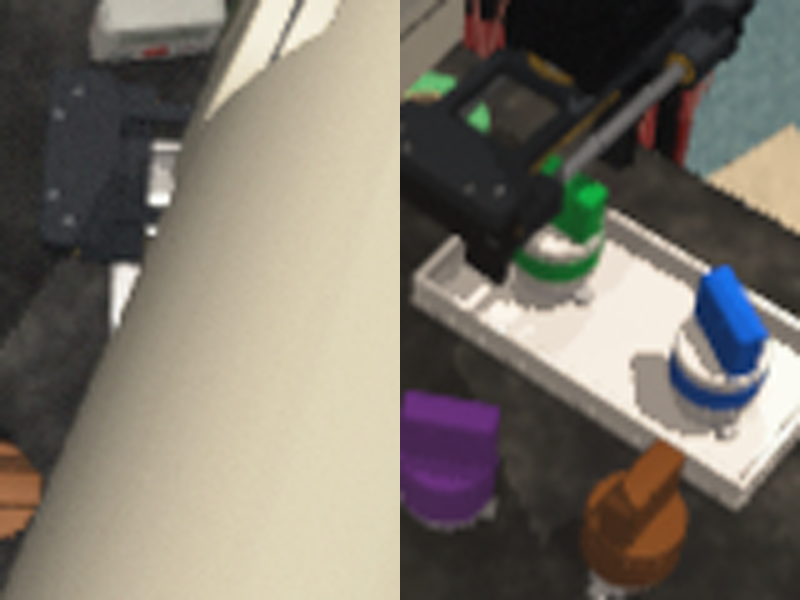

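The fingers straddle the green bar with the left finger beside the body. I'll correct y by −5.5 mm and close.

Call:
{"fn": "arm_command", "kwargs": {"steps": [{"slide": [-0.002,-0.0055,-0.002],"rot": [0,0,0],"grip": 1},{"slide": [0,0,0],"rot": [0,0,0],"grip": 0.5},{"slide": [0,0,0],"rot": [0,0,0],"grip": 0.3},{"slide": [0,0,0],"rot": [0,0,0],"grip": 0.1},{"slide": [0,0,0],"rot": [0,0,0],"grip": 0},{"slide": [0,0,0],"rot": [0,0,0],"grip": 0},{"slide": [0,0,0],"rot": [0,0,0],"grip": 0},{"slide": [0,0,0],"rot": [0,0,0],"grip": 0}], "newtons": 35}}

```text
time: 6.1
ee_pos: [0.6085, -0.2376, 0.0576]
eef_rot: [0.03, 1.0, 0.0, -0.0]
ft_force: [-0.4, 0.8, -0.2]
width: 0.0252
grip_force: 0.0
```

```bash
python3 - <<'E'
from h import *
np.set_printoptions(precision=4,suppress=True)
r=sensors.read_state();print(r['ee_pos'],r['eef_rot'],r['ft_force'],r['torque'],r['width'],r['grip_force'],r['time'])
E
```

```text
[ 0.6085 -0.2376  0.0576] [ 0.0305  0.9995  0.     -0.    ] [-0.3644  0.7714 -0.1647] [-0.0081 -0.0267 -0.0074] 0.025160783137514162 0.0 6.1
```

Call:
{"fn": "arm_command", "kwargs": {"steps": [{"slide": [0,0,0],"rot": [0,0,0],"grip": 0},{"slide": [0,0,0],"rot": [0,0,0],"grip": 0},{"slide": [0,0,0],"rot": [0,0,0],"grip": 0},{"slide": [0,0,0.01],"rot": [0,0,0],"grip": 0},{"slide": [0,0,0.03],"rot": [0,0,0],"grip": 0},{"slide": [0,0,0.04],"rot": [0,0,0],"grip": 0},{"slide": [0,0,0.04],"rot": [0,0,0],"grip": 0},{"slide": [0,0,0],"rot": [0,0,0],"grip": 0}], "newtons": 35}}

```text
time: 7.1
ee_pos: [0.6102, -0.2384, 0.182]
eef_rot: [0.031, 1.0, -0.001, 0.003]
ft_force: [-0.4, -0.6, -3.0]
width: 0.0153
grip_force: 34.9
```

Call:
{"fn": "arm_command", "kwargs": {"steps": [{"slide": [-0.0045,0.05,0],"rot": [0,0,4],"grip": 0},{"slide": [-0.0045,0.055,0],"rot": [0,0,4],"grip": 0},{"slide": [-0.0045,0.055,0],"rot": [0,0,4],"grip": 0},{"slide": [-0.0045,0.055,0],"rot": [0,0,4],"grip": 0},{"slide": [-0.005,0.056,0],"rot": [0,0,4],"grip": 0},{"slide": [0,0,-0.03],"rot": [0,0,0],"grip": 0},{"slide": [0,0,-0.02],"rot": [0,0,0],"grip": 0},{"slide": [0,0,0],"rot": [0,0,0],"grip": 0}]}}

```text
time: 8.1
ee_pos: [0.584, 0.0333, 0.1257]
eef_rot: [-0.144, 0.99, 0.0, -0.002]
ft_force: [0.4, 0.0, -1.5]
width: 0.0157
grip_force: 34.9
```

```bash
python3 - <<'E'
from h import *
np.set_printoptions(precision=4,suppress=True)
a=shoot('d1t','top');b=shoot('d1s','scene')
cv2.imwrite('pics/d1.png',np.hstack([cv2.resize(a['pixels'][150:270,165:245],(400,600),interpolation=2),cv2.resize(b['pixels'][150:270,200:280],(400,600),interpolation=2)])[:,:,::-1])
r=sensors.read_state();print(r['ee_pos'],r['eef_rot'],r['joint_positions'],r['ft_force'],r['torque'],r['width'],r['time'])
E
```

```text
[0.5856 0.0332 0.128 ] [-0.1433  0.9897  0.     -0.    ] [-0.2667  0.3158  0.1588  1.6929 -0.0542  1.1372  1.7657] [-0.3958 -0.7395 -1.6764] [-0.0139  0.0206  0.0366] 0.015607953242363807 8.2
```

View pics/d1.png

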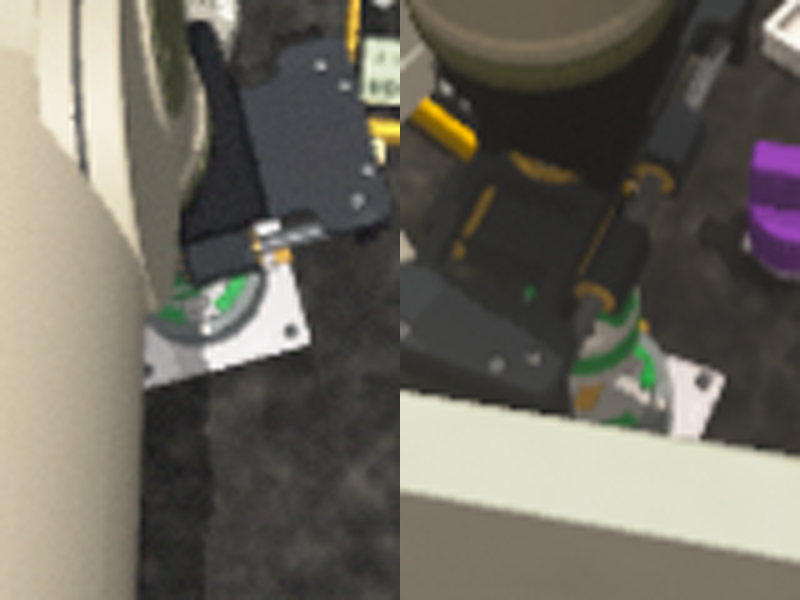

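Call:
{"fn": "arm_command", "kwargs": {"steps": [{"slide": [0.001,-0.001,-0.01],"rot": [0,0,0],"grip": 0},{"slide": [0,0,-0.01],"rot": [0,0,0],"grip": 0},{"slide": [0,0,-0.004],"rot": [0,0,0],"grip": 0},{"slide": [0,0,-0.002],"rot": [0,0,0],"grip": 0},{"slide": [0,0,-0.002],"rot": [0,0,0],"grip": 0},{"slide": [0,0,-0.002],"rot": [0,0,0],"grip": 0},{"slide": [0,0,-0.001],"rot": [0,0,0],"grip": 0},{"slide": [0,0,0],"rot": [0,0,0],"grip": 0}]}}

```text
time: 9.2
ee_pos: [0.5866, 0.0325, 0.0968]
eef_rot: [-0.144, 0.99, 0.0, 0.0]
ft_force: [-0.9, -0.0, 0.2]
width: 0.016
grip_force: 34.9
```

```bash
python3 - <<'E'
from h import *
np.set_printoptions(precision=4,suppress=True)
r=sensors.read_state();print(r['ee_pos'],r['eef_rot'],r['ft_force'],r['torque'],r['width'],r['time'])
E
```

```text
[0.5866 0.0325 0.0968] [-0.1435  0.9896  0.0001  0.0001] [-0.9417 -0.007   0.1725] [0.1194 0.3865 0.0115] 0.01602029023927229 9.2
```

Call:
{"fn": "arm_command", "kwargs": {"steps": [{"slide": [0,0,-0.001],"rot": [0,0,0],"grip": 0},{"slide": [0,0,-0.001],"rot": [0,0,0],"grip": 0},{"slide": [0,0,-0.001],"rot": [0,0,0],"grip": 0},{"slide": [0,0,-0.001],"rot": [0,0,0],"grip": 0},{"slide": [0,0,0],"rot": [0,0,0],"grip": 0},{"slide": [0,0,0],"rot": [0,0,0],"grip": 0},{"slide": [0,0,0],"rot": [0,0,0],"grip": 0},{"slide": [0,0,0],"rot": [0,0,0],"grip": 0}]}}

```text
time: 10.2
ee_pos: [0.5866, 0.0324, 0.0926]
eef_rot: [-0.144, 0.99, 0.0, 0.0]
ft_force: [-2.0, 1.5, 2.3]
width: 0.0157
grip_force: 34.9
```

```bash
python3 - <<'E'
from h import *
np.set_printoptions(precision=4,suppress=True)
r=sensors.read_state();print(r['ee_pos'],r['eef_rot'],r['ft_force'],r['torque'],r['width'],r['time'])
E
```

```text
[0.5866 0.0324 0.0926] [-0.1435  0.9896  0.      0.    ] [-2.027   1.4907  2.3349] [0.1779 0.3726 0.0657] 0.01566447317428559 10.2
```

Call:
{"fn": "arm_command", "kwargs": {"steps": [{"slide": [-0.0005,0.0005,-0.001],"rot": [0,0,0],"grip": 0},{"slide": [-0.0005,0.0005,-0.001],"rot": [0,0,0],"grip": 0},{"slide": [0,0,-0.001],"rot": [0,0,0],"grip": 0},{"slide": [0,0,-0.001],"rot": [0,0,0],"grip": 0},{"slide": [0,0,0],"rot": [0,0,0],"grip": 0},{"slide": [0,0,0],"rot": [0,0,0],"grip": 0},{"slide": [0,0,0],"rot": [0,0,0],"grip": 0},{"slide": [0,0,0],"rot": [0,0,0],"grip": 0}], "newtons": 45}}

```text
time: 11.2
ee_pos: [0.5856, 0.0334, 0.0886]
eef_rot: [-0.144, 0.99, 0.0, 0.0]
ft_force: [2.5, -2.9, 4.6]
width: 0.0156
grip_force: 44.9
```

```bash
python3 - <<'E'
from h import *
np.set_printoptions(precision=4,suppress=True)
r=sensors.read_state();print(r['ee_pos'],r['eef_rot'],r['ft_force'],r['torque'],r['width'],r['time'],r['joint_positions'])
E
```

```text
[0.5856 0.0334 0.0886] [-0.1435  0.9896  0.      0.    ] [ 2.4997 -2.8738  4.5857] [-0.5693 -0.61    0.0141] 0.015597467821802567 11.2 [-0.2627  0.3565  0.1545  1.7294 -0.0617  1.0604  1.7712]
```

Call:
{"fn": "arm_command", "kwargs": {"steps": [{"slide": [0.0005,-0.0005,-0.0003],"rot": [0,0,0],"grip": 0},{"slide": [0,0,0],"rot": [0,0,-5],"grip": 0},{"slide": [0,0,0],"rot": [0,0,-5],"grip": 0},{"slide": [0,0,0],"rot": [0,0,-5],"grip": 0},{"slide": [0,0,0],"rot": [0,0,-5],"grip": 0},{"slide": [0,0,0],"rot": [0,0,-5],"grip": 0},{"slide": [0,0,0],"rot": [0,0,-5],"grip": 0},{"slide": [0,0,0],"rot": [0,0,0],"grip": 0}], "newtons": 45}}

```text
time: 12.2
ee_pos: [0.5852, 0.0335, 0.0879]
eef_rot: [0.117, 0.993, 0.0, -0.001]
ft_force: [-1.4, -0.6, 5.0]
width: 0.016
grip_force: 44.9
```

```bash
python3 - <<'E'
from h import *
np.set_printoptions(precision=4,suppress=True)
r=sensors.read_state();print(r['ee_pos'],r['eef_rot'],r['ft_force'],r['torque'],r['width'],r['time'],r['joint_positions'])
E
```

```text
[0.5852 0.0335 0.0879] [ 0.1169  0.9931  0.0001 -0.001 ] [-1.3561 -0.5665  4.9816] [0.0028 0.5469 0.0387] 0.015982577373469514 12.2 [-0.332   0.3611  0.2389  1.7331 -0.0968  1.0607  1.276 ]
```

Call:
{"fn": "arm_command", "kwargs": {"steps": [{"slide": [0,0,0],"rot": [0,0,-6],"grip": 0},{"slide": [0,0,0],"rot": [0,0,-6],"grip": 0},{"slide": [0,0,0],"rot": [0,0,-6],"grip": 0},{"slide": [0,0,0],"rot": [0,0,-6],"grip": 0},{"slide": [0,0,0],"rot": [0,0,-6],"grip": 0},{"slide": [0,0,0],"rot": [0,0,0],"grip": 0},{"slide": [0,0,0],"rot": [0,0,0],"grip": 0},{"slide": [0,0,0],"rot": [0,0,0],"grip": 0}], "newtons": 45}}

```text
time: 13.2
ee_pos: [0.5856, 0.0335, 0.0881]
eef_rot: [0.37, 0.929, 0.0, -0.001]
ft_force: [-2.4, 2.5, 3.0]
width: 0.0157
grip_force: 44.9
```

```bash
python3 - <<'E'
from h import *
np.set_printoptions(precision=4,suppress=True)
r=sensors.read_state();print(r['ee_pos'],r['eef_rot'],r['ft_force'],r['torque'],r['width'],r['time'],r['joint_positions'])
a=shoot('e1t','top');b=shoot('e1s','scene')
cv2.imwrite('pics/e1.png',np.hstack([cv2.resize(a['pixels'][150:270,165:245],(400,600),interpolation=2),cv2.resize(b['pixels'][150:270,200:280],(400,600),interpolation=2)])[:,:,::-1])
E
```

```text
[0.5856 0.0335 0.0881] [ 0.3695  0.9292  0.0001 -0.0006] [-2.4281  2.4508  2.9653] [0.6703 0.873  0.1606] 0.015730166334843986 13.2 [-0.4022  0.3666  0.3252  1.7368 -0.1325  1.0605  0.7816]
```

View pics/e1.png

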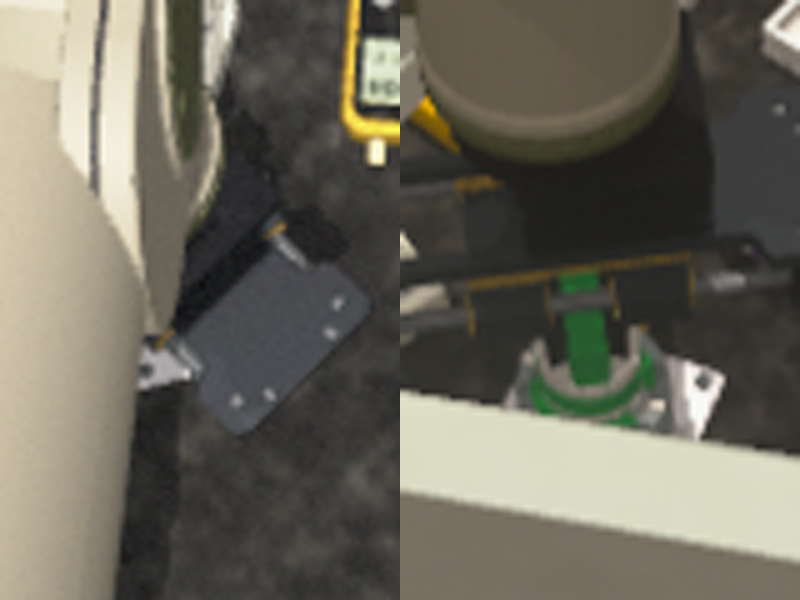

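The cartridge is seated and the bar has turned with the gripper by 60°. I'll carry on to the stop.

Call:
{"fn": "arm_command", "kwargs": {"steps": [{"slide": [-0.0003,0.0005,0],"rot": [0,0,-5],"grip": 0},{"slide": [0,0,0],"rot": [0,0,-5],"grip": 0},{"slide": [0,0,0],"rot": [0,0,-4],"grip": 0},{"slide": [0,0,0],"rot": [0,0,-4],"grip": 0},{"slide": [0,0,0],"rot": [0,0,-2],"grip": 0},{"slide": [0,0,0],"rot": [0,0,0],"grip": 0},{"slide": [0,0,0],"rot": [0,0,0],"grip": 0},{"slide": [0,0,0],"rot": [0,0,0],"grip": 0}], "newtons": 55}}

```text
time: 14.3
ee_pos: [0.5857, 0.0336, 0.0883]
eef_rot: [0.526, 0.851, 0.0, -0.0]
ft_force: [-2.3, 4.3, 4.2]
width: 0.0153
grip_force: 54.9
```

```bash
python3 - <<'E'
from h import *
np.set_printoptions(precision=4,suppress=True)
r=sensors.read_state();print(r['ee_pos'],r['eef_rot'],r['ft_force'],r['torque'],r['width'],r['time'],r['joint_positions'],2*np.degrees(np.arctan2(r['eef_rot'][0],r['eef_rot'][1])))
E
```

```text
[0.5857 0.0336 0.0883] [ 0.5259  0.8506  0.0002 -0.0001] [-2.3427  4.3369  4.2198] [0.9206 0.7015 0.1701] 0.015325661915384892 14.3 [-0.4514  0.3713  0.3851  1.7398 -0.1572  1.0606  0.4503] 63.45632176596009
```

Call:
{"fn": "arm_command", "kwargs": {"steps": [{"slide": [-0.0003,0.0006,-0.0003],"rot": [0,0,-2],"grip": 0},{"slide": [0,0,0],"rot": [0,0,-2],"grip": 0},{"slide": [0,0,0],"rot": [0,0,0],"grip": 0},{"slide": [0,0,0],"rot": [0,0,0],"grip": 0},{"slide": [0,0,0],"rot": [0,0,0],"grip": 0},{"slide": [0,0,0],"rot": [0,0,0],"grip": 0},{"slide": [0,0,0],"rot": [0,0,0],"grip": 0},{"slide": [0,0,0],"rot": [0,0,0],"grip": 0}], "newtons": 55}}

```text
time: 15.3
ee_pos: [0.5855, 0.0339, 0.088]
eef_rot: [0.556, 0.831, 0.0, 0.0]
ft_force: [-0.9, 1.3, 4.0]
width: 0.0153
grip_force: 54.9
```

```bash
cat > st.py <<'E'
from h import *
np.set_printoptions(precision=4,suppress=True)
r=sensors.read_state();print(r['ee_pos'],r['eef_rot'],r['ft_force'],r['torque'],r['width'],r['time'],2*np.degrees(np.arctan2(r['eef_rot'][0],r['eef_rot'][1])))
E
python3 st.py
```

```text
[0.5855 0.0339 0.088 ] [0.5556 0.8315 0.     0.0001] [-0.9486  1.304   4.0443] [0.2834 0.1831 0.226 ] 0.015296056865466392 15.3 67.50082840517467
```

Call:
{"fn": "arm_command", "kwargs": {"steps": [{"slide": [0,0.0003,0],"rot": [0,0,-2],"grip": 0},{"slide": [0,0,0],"rot": [0,0,-2],"grip": 0},{"slide": [0,0,0],"rot": [0,0,0],"grip": 0},{"slide": [0,0,0],"rot": [0,0,0],"grip": 0},{"slide": [0,0,0],"rot": [0,0,0],"grip": 0},{"slide": [0,0,0],"rot": [0,0,0],"grip": 0},{"slide": [0,0,0],"rot": [0,0,0],"grip": 0},{"slide": [0,0,0],"rot": [0,0,0],"grip": 0}], "newtons": 55}}

```text
time: 16.3
ee_pos: [0.5855, 0.0342, 0.088]
eef_rot: [0.584, 0.812, 0.0, 0.0]
ft_force: [0.3, -1.1, 3.0]
width: 0.0155
grip_force: 54.9
```

```bash
python3 st.py
```

```text
[0.5855 0.0342 0.088 ] [0.5843 0.8116 0.     0.0001] [ 0.2983 -1.1168  2.9868] [-0.2422 -0.0554  0.2306] 0.015472846095488347 16.3 71.50240637406473
```

Call:
{"fn": "arm_command", "kwargs": {"steps": [{"slide": [0,0,-0.0003],"rot": [0,0,-2],"grip": 0},{"slide": [0,0,0],"rot": [0,0,-2],"grip": 0},{"slide": [0,0,0],"rot": [0,0,-1],"grip": 0},{"slide": [0,0,0],"rot": [0,0,0],"grip": 0},{"slide": [0,0,0],"rot": [0,0,0],"grip": 0},{"slide": [0,0,0],"rot": [0,0,0],"grip": 0},{"slide": [0,0,0],"rot": [0,0,0],"grip": 0},{"slide": [0,0,0],"rot": [0,0,0],"grip": 0}], "newtons": 58}}

```text
time: 17.3
ee_pos: [0.5856, 0.0342, 0.0879]
eef_rot: [0.619, 0.785, 0.0, 0.0]
ft_force: [-0.3, -1.4, 5.6]
width: 0.0157
grip_force: 58.2
```

```bash
python3 - <<'E'
exec(open('st.py').read())
b=shoot('f1s','scene')
cv2.imwrite('pics/f1.png',cv2.resize(b['pixels'][180:255,205:280],(600,600),interpolation=2)[:,:,::-1])
E
```

```text
[0.5856 0.0342 0.0879] [0.6193 0.7852 0.     0.0003] [-0.3274 -1.4025  5.5832] [-0.3384  0.0766  0.6944] 0.01567071188469567 17.3 76.5263034223692
```

View pics/f1.png

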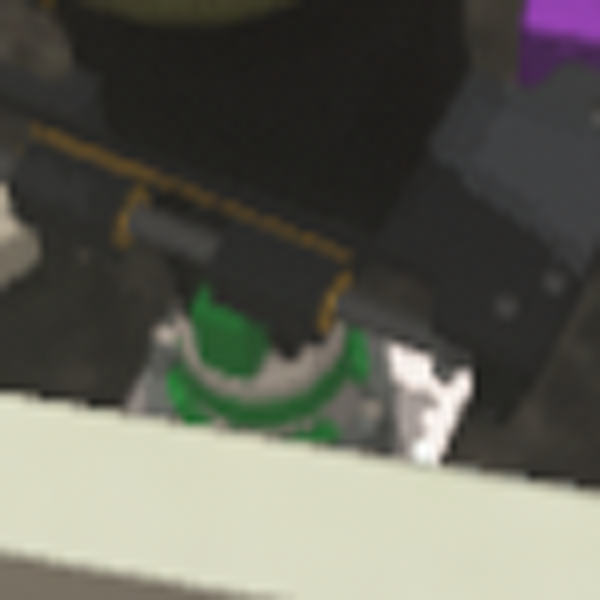

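The torque jumped from 0.23 to 0.69 N m at 93° of turn, so the cartridge is at the stop. It is seated at the bottom and gripped at 58 N. I'm handing in.

```bash
python3 -c "
from bench import order
print(order.close_job())"
```

```text
the job is handed in; nothing more can be done
None
```

The green cartridge is pushed fully into the purge dock, turned clockwise about 93° to the stop and still gripped at about 58 N. I handed the job in at about 17 s, but the hand-in call gave no verdict.

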